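Roll-check two gearbox selector shafts on the surface plate

ROBOT

A 6-joint arm with a two-finger parallel gripper is mounted at the origin on the work surface. World frame = base frame: x ahead of the robot, y to its left, z up, the work surface at z = 0. Lengths are in m, angles in rad, forces in N, time in s.
With the tool pointing down it reaches from about 0.3 to 0.875 m from the base axis. Payload 6.4 kg.
Tool frame: the origin (TCP) lies on the centre line of the jaws, within the pads' length; the fingertips stand 25 mm ahead of it and the grasp point (between the pads) lies 6 mm ahead of it; z points along the fingers, y is the line along which they close (so a half turn about z gives the same grasp; the last joint's range is limited). The gripper opens to 85 mm and grips with 20 to 120 N. Pads are 22 mm wide; open, the fingers measure 114 mm over their backs; the gripper's body (76 mm by 85 mm) begins 54 mm behind the grasp point. The pads swing forward as they close: fully open they stand 13 mm farther back than shut.
Start: joints at [-1.42, 0.181, 1.607, -0, 1.354, -0.206], TCP at [0.201, -0.539, 0.256] pointing down, gripper open.
Joint ranges: [-2.99, 2.99], [-0.89, 2.07], [0.3, 2.58], [-1.14, 4.28], [0, 2.63], [-3.12, 3.12]. Speed limits (rad/s): [2.57, 2.57, 3.01, 3.14, 3.14, 3.14].

INTERFACE

Orientations are given as a unit quaternion [w, x, y, z].
In Python, from bench import get_obs, camera, hand_in, spot_in gives the robot as it stands.
- The arm moves only by the shell command python3 -m jog 'ROWS'. ROWS is JSON, one flat list of numbers, 7 for each row, row after row: the shift along the tool's x, y, z in m, then the turn, a rotation vector about the tool's x, y, z in rad, then the closure, from 0 (fully open) to 1 (shut). A call has 1 to 20 rows; each row is the pose to reach, as a shift and turn from the pose commanded when the call began, along the tool's axes at that moment; what a row does not reach only later rows make up. A row lasts 1/8 s, in which the tool goes at most 62.5 mm and 10.7 degrees, less where a joint would pass 70% of its speed; a pose out of reach is approached as far as the arm can. A call with a gripper value outside its range is refused whole. The fingers move at their own pace and stop on an object; the grip force is fixed at half the most. Time passes only in rows, so rows that repeat a pose let the fingers close. It gives the time, the measured TCP pose, the force, the opening and the grip force at its end, in the units of the state.
- get_obs(): the state, without advancing time (a new reading comes with each control period).
- camera(name): name is "scene" or "top" or "wrist"; returns a dict with "frame" (420x560x3 uint8, red, green, blue), "mtx" (3x3 intrinsics, pixels), "distortion" ([k1, k2, p1, p2, k3] as OpenCV has them; the pictures are not rectified), "extrinsics" (4x4, takes a point from camera to world coordinates). Camera axes: x right, y up, looking along -z (the intrinsics and any distortion apply to the point x, -y, -z); pixel columns grow to the right and rows downward; lengths in m; the calibration is good to about 2 mm. A picture is of the moment at which its call begins. There is no depth.
- hand_in(): hands the job in; it is judged then, once.
Trained networks look in a picture, given as the dict that the camera call returned (one of the last four; its "shot" number tells which), for a name from the list of things; names that differ only in an ending like _2 or _b are one class to them, and where a whole thing is asked for, a point or a joint stands for the part that bears it (a point fixed in the world has none). Each returns a list of dicts, best first, with "confidence" (0 to 1); they miss things now and then, are a little off and sometimes report something else, mostly with a low value. They report only what shows in the picture. A call takes as long as a camera call. They do not tell look-alikes from the thing itself.
- spot_in(picture, name): "xyz" ([x, y, z] in m, in world coordinates, good to about 4 mm: the middle of the surface that is visible of it).
The state is a dict: "time_s": time; "q": joint angles; "dq": joint speeds; "joint_efforts": joint torques, N m; "eef_pos": TCP position; "eef_rot": TCP orientation; "wrist_force": force on the tool from outside, world axes, zero at the start; "torque": the same for the moment, N m; "opening": opening from 0.0 (shut) to 1.0 (fully open); "grasp_force": force on a finger pad.
Only numpy, scipy, OpenCV 4.12 (cv2) and the standard library are available. Lean on these libraries where they do the work, as an engineer would, in place of code of your own. Each camera call takes 0.05 s, during which the arm holds its last target. There are 200 camera calls.

TASK

Check the two selector shafts for straightness: with the fingertips pressing lightly on top, roll each one forward along the granite plate, away from the robot, through at least one full turn, and feel whether it wobbles or lifts. Never press hard: ease off where it rises. Then lay any bent shaft flat in the red scrap tray, leave any straight one on the plate where its roll ended, and do not disturb the V-block, the brass ring or the parts in the blue tray.

Things in the scene. Friction and masses are not known exactly. Their poses are not given: they have to be found in the camera images.
- plate: dark granite surface plate, level, fixed, 250 mm (x, away from the robot) by 400 mm (y), 60 mm thick, on levelling jacks. Origin: centre of its flat top, z up. The shafts lie end to end on its near part, 100 mm clear ahead of each. A finger load of 5 to 10 N is right, under 4 N too little; over 25 N between shaft and plate, weight included, does harm: touch down slower than 15 mm/s
- shaft_1: steel shaft, 16 mm diameter, 170 mm long, 0.27 kg. Origin: on its axis at mid-length; y along the axis (three grooves near the +y end); z to the black slot, up at the start. Straight or bent. Straight, its top stays 16 mm above the plate in rolling and it rests where let go. Bent, it lies on its side; its middle, then its ends rise about 3 mm in rolling; let go, it tips onto a side
- shaft_2: steel shaft, 16 mm diameter, 170 mm long, 0.27 kg. Origin: on its axis at mid-length; y along the axis (three grooves near the +y end); z to the black slot, up at the start. Straight or bent. Straight, its top stays 16 mm above the plate in rolling and it rests where let go. Bent, it lies on its side; its middle, then its ends rise about 3 mm in rolling; let go, it tips onto a side
- scrap_tray: red plastic scrap tray, open on top, fixed; outside 260 mm (x) by 160 mm (y) by 50 mm high, walls and floor 4 to 5 mm. Origin: centre of its underside, on the bench. It stands left or right of the plate. A shaft fits flat only along its x
- parts_tray: blue plastic parts tray of the same size, fixed, on the other side of the plate; leave it alone. Origin: centre of its underside
- vblock: steel V-block, 40 x 50 x 40 mm high, standing near the far edge of the plate; leave it alone. Origin: centre of its underside
- bearing: ball bearing ring, 62 mm across, 16 mm high, in the blue tray; leave it alone. Origin: centre of its underside
- idler_gear: steel gear, 68 mm across, 20 mm high, in the blue tray; leave it alone. Origin: centre of its underside
- synchro_ring: brass synchro ring, 72 mm across, 10 mm high, lying near the far edge of the plate; leave it alone. Origin: centre of its underside
Not all that is in view belongs to the job. What is shaped like the shaft_2 but pink or turquoise is not meant. Leave any green look-alike of the shaft_1 alone.

How it is judged:
By the outcome, as a careful person would: the job done as asked, in the order asked, and still so for the second after the job is handed in, with the robot touching nothing.
It also fails if it takes over 72 s, if anything falls off the work surface, if the arm or the gripper's body presses on something with over 40 N, if the wrist force passes 120 N, or if a joint passes its speed limit or range.

## Working session

There is one attempt and no reset: what is moved stays moved. The work goes in short steps, Python scripts to look and compute and a shell command to move; the robot and the scene stay as the last step left them, time stands still between calls to the robot, and variables do not carry over. Pictures are saved under pics/ and viewed, at most 10 in all, crops included, and the job is handed in when it is done.

```bash
mkdir -p pics; ls; cat > h.py <<'E'
import numpy as np, cv2
from bench import get_obs, camera, spot_in
def px2w(c,uv,z):
    p=cv2.undistortPoints(np.array([[uv]],float),c["mtx"] if isinstance(c["mtx"],np.ndarray) else np.array(c["mtx"]),np.array(c["distortion"]))[0,0]
    E=np.array(c["extrinsics"]); d=E[:3,:3]@np.array([p[0],-p[1],-1.]); o=E[:3,3]
    return o+d*(z-o[2])/d[2]
def w2px(c,X):
    E=np.array(c["extrinsics"]); q=E[:3,:3].T@(np.array(X,float)-E[:3,3]); q=np.array([q[0],-q[1],-q[2]])
    return cv2.projectPoints(q.reshape(1,1,3),np.zeros(3),np.zeros(3),np.array(c["mtx"]),np.array(c["distortion"]))[0].ravel()
def save(n,im,s=1): cv2.imwrite("pics/"+n,cv2.resize(im[:,:,::-1],None,fx=s,fy=s,interpolation=cv2.INTER_CUBIC))
E
python3 - <<'E'
from h import *
t=camera("top"); s=camera("scene")
save("top.png",t["frame"],1.4); save("scene.png",s["frame"],1.4)
for n in ["plate","shaft_1","scrap_tray","parts_tray","vblock","synchro_ring"]:
    for nm,c in(("top",t),("scene",s)):
        print(n,nm,[(np.round(r["xyz"],3).tolist(),round(r["confidence"],2),w2px(c,r["xyz"]).round().tolist()) for r in spot_in(c,n)])
print(get_obs())
E
```

```text
pics
plate top [([0.557, -0.029, 0.08], 0.79, [287.0, 187.0])]
plate scene [([0.623, -0.032, 0.075], 0.59, [264.0, 253.0])]
shaft_1 top [([0.472, -0.116, 0.094], 0.83, [322.0, 219.0]), ([0.252, 0.409, 0.013], 0.69, [123.0, 307.0]), ([0.305, 0.204, 0.011], 0.66, [201.0, 286.0]), ([0.479, 0.076, 0.094], 0.6, [246.0, 217.0]), ([0.301, -0.225, 0.014], 0.55, [360.0, 285.0])]
shaft_1 scene [([0.486, 0.073, 0.089], 0.88, [305.0, 215.0]), ([0.254, 0.408, 0.013], 0.85, [407.0, 191.0]), ([0.48, -0.121, 0.092], 0.64, [229.0, 214.0]), ([0.3, -0.229, 0.014], 0.6, [198.0, 204.0]), ([0.31, 0.209, 0.017], 0.54, [346.0, 201.0]), ([0.624, -0.033, 0.077], 0.25, [264.0, 252.0])]
scrap_tray top [([0.528, 0.437, 0.009], 0.91, [118.0, 205.0])]
scrap_tray scene [([0.519, 0.434, 0.014], 0.86, [440.0, 242.0]), ([0.493, -0.425, 0.017], 0.67, [117.0, 243.0]), ([0.657, 0.063, 0.108], 0.66, [305.0, 249.0])]
parts_tray top [([0.499, -0.43, 0.001], 0.59, [429.0, 212.0])]
parts_tray scene [([0.492, -0.428, 0.015], 0.76, [116.0, 244.0])]
vblock top []
vblock scene [([0.658, 0.059, 0.106], 0.56, [304.0, 251.0])]
synchro_ring top [([0.651, -0.094, 0.09], 0.81, [311.0, 151.0])]
synchro_ring scene [([0.654, -0.096, 0.083], 0.72, [236.0, 259.0])]
{'time_s': 0.7, 'q': array([-1.42032139e+00,  1.80770075e-01,  1.60700465e+00, -6.94849004e-06,
        1.35383328e+00, -2.06305681e-01]), 'dq': array([ 0.00149121,  0.00210171,  0.00045632, -0.00015274, -0.00184651,
       -0.00104029]), 'joint_efforts': array([ 1.58068342e-03, -4.44716513e+01, -3.51615071e+01, -9.36257629e-05,
        6.83226663e-04, -1.57151241e-06]), 'eef_pos': array([ 0.20083615, -0.53878943,  0.25630305]), 'eef_rot': array([-7.76821789e-06,  9.84130468e-01,  1.77446393e-01, -3.17720137e-06]), 'wrist_force': array([ 0.44449045,  0.27467009, -0.77527487]), 'torque': array([ 0.00030639, -0.02297526,  0.00627665]), 'grasp_force': 0.0, 'opening': 0.9993059180341619}
```

View pics.

View pics/top.png

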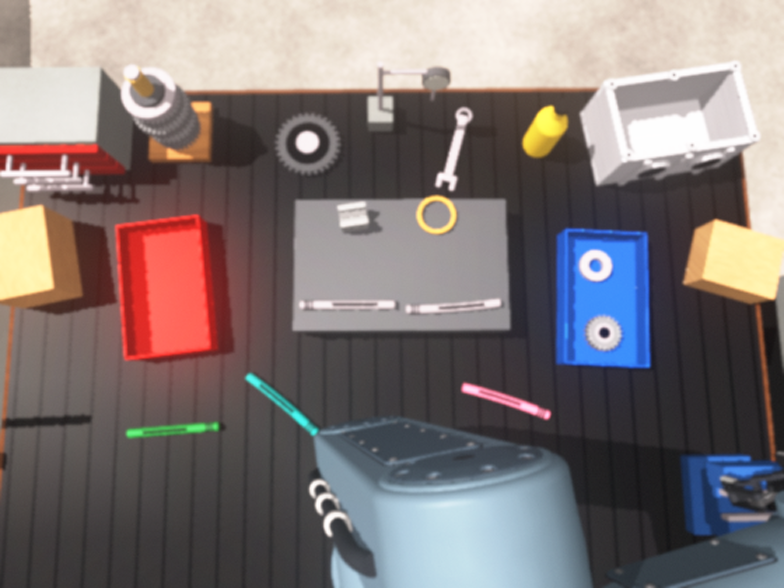

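View pics/scene.png

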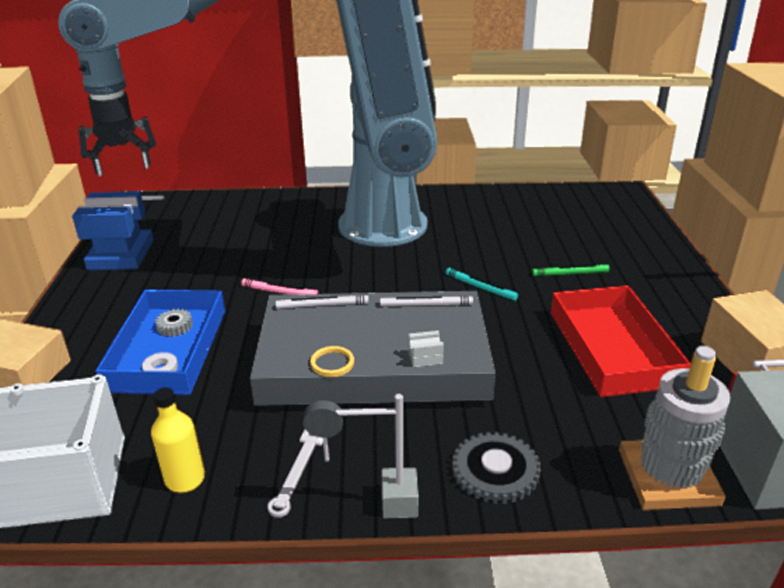

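Top image (1.4× pixels): plate at (293–510, 198–330), left shaft at (348,305), right shaft at (454,306), which looks bowed towards the robot. Red tray is on the left (168,287), blue tray on the right (603,298). V-block is at (352,216) and the ring at (436,214).

Things that could be taken for a shaft: pink (505,400), turquoise (282,403) and green (172,430). All three lie on the bench. My choice is the two grey shafts on the plate. I'll go above them and check from close up.

```bash
python3 -m jog '[0.06,-0.05,-0.01,0,0,-0.15,1, 0.12,-0.1,-0.014,0,0,-0.33,1, 0.18,-0.16,-0.014,0,0,-0.5,1, 0.24,-0.22,-0.014,0,0,-0.7,1, 0.3,-0.28,-0.014,0,0,-0.9,1, 0.36,-0.34,-0.014,0,0,-1.05,1, 0.414,-0.399,-0.014,0,0,-1.215,1, 0.414,-0.399,-0.014,0,0,-1.215,1, 0.414,-0.399,-0.014,0,0,-1.215,1, 0.414,-0.399,-0.014,0,0,-1.215,1, 0.414,-0.399,-0.014,0,0,-1.215,1, 0.414,-0.399,-0.014,0,0,-1.215,1]'
python3 - <<'E'
from h import *
w=camera("wrist"); save("w1.png",w["frame"],1.4); np.save("w1.npy",w,allow_pickle=True)
print(get_obs()["eef_pos"],get_obs()["eef_rot"],np.round(w["extrinsics"],3))
E
```

```text
time_s: 2.2
eef_pos: [0.4491, -0.0216, 0.2702]
eef_rot: [0.0, 0.707, 0.707, -0.0]
wrist_force: [0.1, -0.2, -0.0]
opening: -0.002
grasp_force: 0.0
[ 0.44910125 -0.02174642  0.27022376] [ 3.33901054e-05  7.07522064e-01  7.06691214e-01 -2.34870799e-04] [[ 1.    -0.     0.002  0.449]
 [-0.001  0.958  0.288  0.052]
 [-0.002 -0.288  0.958  0.388]
 [ 0.     0.     0.     1.   ]]
```

View pics/w1.png

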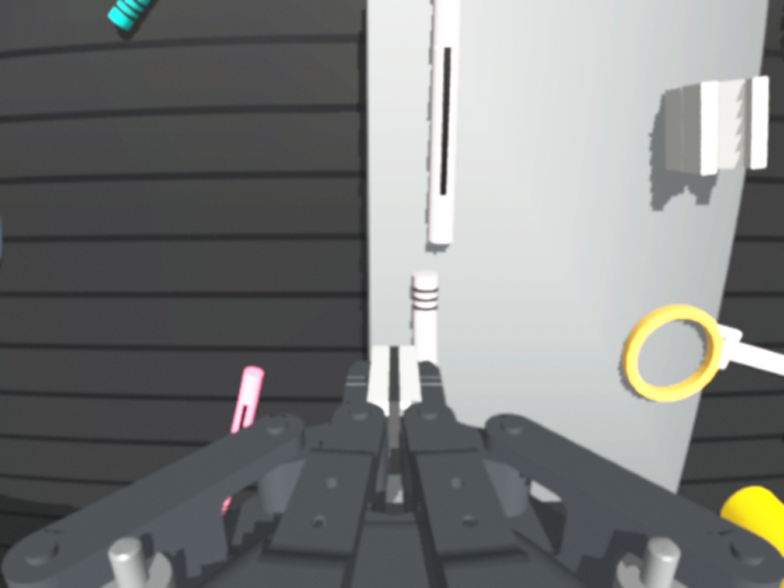

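Wrist image: the left shaft's −y end is at (441,242), and it has a straight slot. The right shaft's grooved end is at (425,273), partly behind the shut fingertips, which are at (370–420, 345). The pink and turquoise look-alikes are off the plate. Next I triangulate heights and the tip width.

```bash
python3 - <<'E'
from h import *
from scipy.optimize import least_squares
w=np.load("w1.npy",allow_pickle=True).item()
t=camera("top"); s=camera("scene")
pts={"gapL":[(397,305),(381,300),(440,240)],"gapR":[(406,309),(368,298),(425,275)]}
for n,p in pts.items():
    f=lambda X:np.concatenate([w2px(c,X)-np.array(u)/1.4 for c,u in zip((t,s,w),p)])
    r=least_squares(f,[.47,-.02,.09]); print(n,r.x.round(4),r.fun.round(1))
# plate corners top surface
pc={"nearL":[(293,330),(478,293)],"nearR":[(510,329),(263,293)],"farL":[(295,199),(493,375)],"farR":[(505,199),(251,377)]}
for n,p in pc.items():
    f=lambda X:np.concatenate([w2px(c,X)-np.array(u)/1.4 for c,u in zip((t,s),p)])
    r=least_squares(f,[.5,0,.08]); print(n,r.x.round(4),r.fun.round(1))
for u in [(370,347),(420,347),(345,370),(443,370)]: print("tip",px2w(w,np.array(u)/1.4,.245).round(4))
for z in (.09,): 
  for u in [(445,50),(443,185),(441,242),(425,273),(368,200)]: print(u,px2w(w,np.array(u)/1.4,z).round(4))
save("crop.png",cv2.resize(t["frame"][195:245,200:370],None,fx=4.6,fy=4.6,interpolation=cv2.INTER_CUBIC))
E
```

```text
gapL [ 0.4773 -0.0116  0.086 ] [-2.8 -0.4 -0.3  0.5 -0.2  0.9]
gapR [ 0.4683 -0.0341  0.0863] [-0.4  0.1  0.3  0.2  0.   0.2]
nearL [0.4343 0.175  0.07  ] [-0.6 -0.  -0.7  0.1]
nearR [ 0.4306 -0.2313  0.078 ] [ 1.9 -0.2  2.   0.3]
farL [0.6836 0.1702 0.072 ] [ 0.6  0.   0.5 -0.1]
farR [ 0.6783 -0.2263  0.0764] [-0.7  0.1 -0.6 -0.1]
tip [ 0.4406 -0.013   0.245 ]
tip [ 0.4568 -0.013   0.245 ]
tip [ 0.4323 -0.0213  0.245 ]
tip [ 0.4645 -0.0213  0.245 ]
(445, 50) [0.4775 0.1013 0.09  ]
(443, 185) [0.4781 0.0242 0.09  ]
(441, 242) [ 0.4778 -0.0113  0.09  ]
(425, 273) [ 0.4681 -0.0315  0.09  ]
(368, 200) [0.4322 0.015  0.09  ]
```

View pics/crop.png

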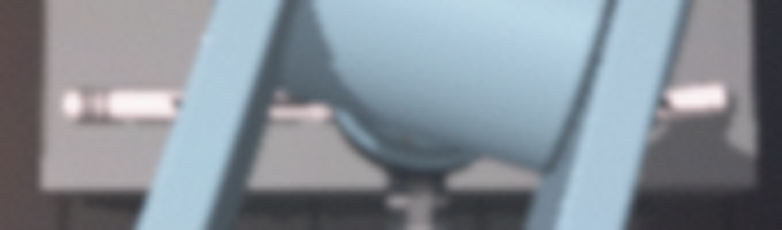

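The plate top is at z≈0.074, so the shaft tops are near 0.090. The left shaft is centred at (0.478, 0.074). The shut tip is about 16 mm across the closing line and 22 mm across the pads. I'll therefore turn to yaw 0, with the 22 mm along the rolling direction, and roll in several strokes. Left shaft first.

```bash
python3 -m jog '[0.02,0.005,0.02,0,0,0.18,1, 0.04,0.01,0.04,0,0,0.36,1, 0.06,0.015,0.06,0,0,0.54,1, 0.08,0.021,0.08,0,0,0.72,1, 0.0955,0.021,0.1,0,0,0.9,1, 0.0955,0.021,0.12,0,0,1.08,1, 0.0955,0.021,0.135,0,0,1.26,1, 0.0955,0.021,0.14,0,0,1.44,1, 0.0955,0.021,0.145,0,0,1.571,1, 0.0955,0.021,0.145,0,0,1.571,1, 0.0955,0.021,0.145,0,0,1.571,1]'
python3 - <<'E'
from h import *
w=camera("wrist"); save("w2.png",w["frame"],1.4); np.save("w2.npy",w,allow_pickle=True)
print(get_obs()["eef_pos"],get_obs()["eef_rot"],np.round(w["extrinsics"],3),w["mtx"][0])
E
```

```text
time_s: 3.72
eef_pos: [0.4706, 0.0746, 0.1256]
eef_rot: [0.0, 1.0, 0.001, 0.0]
wrist_force: [0.3, 0.5, 0.3]
opening: 0.002
grasp_force: 0.0
[0.47059439 0.07473617 0.12560723] [3.52006019e-05 9.99999428e-01 1.03684006e-03 2.58963784e-04] [[ 0.002  0.958  0.288  0.543]
 [-1.     0.002  0.002  0.075]
 [ 0.001 -0.288  0.958  0.243]
 [ 0.     0.     0.     1.   ]] [345.05520989   0.         281.14612879]
```

View pics/w2.png

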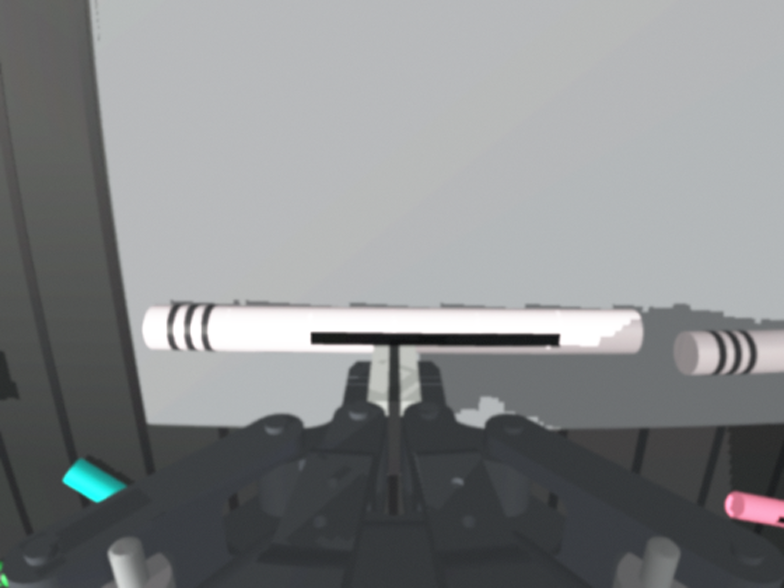

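The shaft lies straight across rows 305–353 from column 144 to 641, with the slot at row 339 and the fingertip at (394,345). I'm centred on it along y. Now touching down slowly.

```bash
python3 - <<'E'
from h import *
w=np.load("w2.npy",allow_pickle=True).item()
for u in [(394,339),(394,306),(320,339),(555,340)]: print(px2w(w,np.array(u)/1.4,.09).round(4),px2w(w,np.array(u)/1.4,.082).round(4))
print("tip front edge",px2w(w,np.array((394,345))/1.4,.1006).round(4))
E
python3 -m jog '[0,0,0.003,0,0,0,1, 0,0,0.0045,0,0,0,1, 0,0,0.006,0,0,0,1, 0,0,0.0075,0,0,0,1, 0,0,0.0085,0,0,0,1, 0,0,0.0085,0,0,0,1]'
python3 -m jog '[0,0,0.0008,0,0,0,1, 0,0,0.0008,0,0,0,1]'
```

```text
[0.4764 0.0747 0.09  ] [0.4729 0.0746 0.082 ]
[0.4884 0.0747 0.09  ] [0.4856 0.0747 0.082 ]
[0.4763 0.1002 0.09  ] [0.4728 0.1015 0.082 ]
[0.4759 0.0186 0.09  ] [0.4724 0.0157 0.082 ]
tip front edge [0.4789 0.0747 0.1006]
time_s: 4.53
eef_pos: [0.4717, 0.0752, 0.1182]
eef_rot: [0.0, 1.0, 0.001, 0.002]
wrist_force: [-0.9, 0.1, 8.7]
opening: -0.0
grasp_force: 4.3
time_s: 4.78
eef_pos: [0.4724, 0.0752, 0.1181]
eef_rot: [0.0, 1.0, 0.001, 0.002]
wrist_force: [-0.1, 0.1, 13.4]
opening: -0.004
grasp_force: 6.4
```

Contact came at commanded z≈0.1185, with a stiffness of about 6 N/mm. I'll ease off 0.9 mm and roll, reading the force along the way.

```bash
python3 -m jog '[0,0,-0.0009,0,0,0,1, 0.002,0,-0.0009,0,0,0,1, 0.005,0,-0.0009,0,0,0,1, 0.008,0,-0.0009,0,0,0,1]'
python3 -m jog '[0.003,0,0,0,0,0,1, 0.006,0,0,0,0,0,1]'
python3 -m jog '[0.003,0,0,0,0,0,1, 0.006,0,0,0,0,0,1]'
python3 -m jog '[0.003,0,0,0,0,0,1, 0.006,0,0,0,0,0,1]'
```

```text
time_s: 5.28
eef_pos: [0.4798, 0.0752, 0.1183]
eef_rot: [0.0, 1.0, 0.001, 0.002]
wrist_force: [-0.6, 0.2, 7.5]
opening: 0.004
grasp_force: 4.2
time_s: 5.52
eef_pos: [0.4858, 0.0751, 0.1183]
eef_rot: [0.0, 1.0, 0.001, 0.002]
wrist_force: [-0.3, 0.2, 8.3]
opening: -0.002
grasp_force: 4.2
time_s: 5.78
eef_pos: [0.4918, 0.0751, 0.1183]
eef_rot: [0.0, 1.0, 0.001, 0.002]
wrist_force: [-0.5, 0.3, 8.4]
opening: -0.001
grasp_force: 4.2
time_s: 6.02
eef_pos: [0.4978, 0.0751, 0.1184]
eef_rot: [0.0, 1.0, 0.001, 0.002]
wrist_force: [-0.6, 0.8, 8.7]
opening: -0.005
grasp_force: 4.2
```

Height and force stay constant, so this shaft feels straight. Going on to find the rear edge of the pad.

```bash
python3 -m jog '[0.002,0,0,0,0,0,1, 0.004,0,0,0,0,0,1]'
python3 -m jog '[0.002,0,0,0,0,0,1, 0.004,0,0,0,0,0,1]'
python3 - <<'E'
from h import *
w=camera("wrist"); save("w3.png",w["frame"],1.4); np.save("w3.npy",w,allow_pickle=True)
E
```

```text
time_s: 6.28
eef_pos: [0.5018, 0.075, 0.1184]
eef_rot: [0.0, 1.0, 0.001, 0.002]
wrist_force: [0.8, -0.3, 8.3]
opening: -0.002
grasp_force: 4.1
time_s: 6.52
eef_pos: [0.5058, 0.075, 0.1182]
eef_rot: [0.0, 1.0, 0.001, 0.002]
wrist_force: [0.4, -0.8, 5.8]
opening: 0.001
grasp_force: 3.2
```

View pics/w3.png

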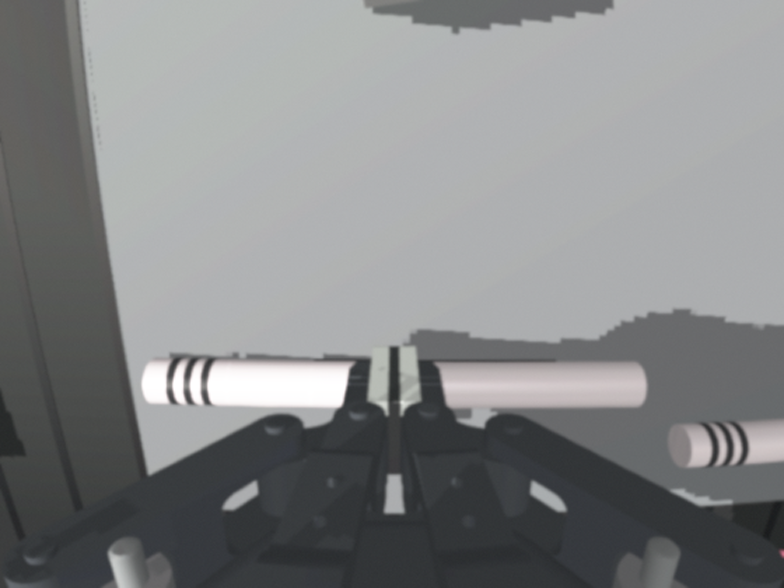

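The slot has rolled round to the front. The finger moved 33 mm, so the shaft moved about 17 mm (about 120°). Contact range is ±11 mm about the TCP. Second and third strokes now.

```bash
python3 -m jog '[0,0,-0.003,0,0,0,1, 0,0,-0.006,0,0,0,1, -0.01,0,-0.006,0,0,0,1, -0.02,0,-0.006,0,0,0,1, -0.02,0,-0.0045,0,0,0,1, -0.02,0,-0.003,0,0,0,1, -0.02,0,-0.0018,0,0,0,1, -0.02,0,-0.0008,0,0,0,1, -0.02,0,0,0,0,0,1, -0.02,0,0,0,0,0,1]'
python3 -m jog '[0.0015,0,0,0,0,0,1, 0.004,0,0,0,0,0,1, 0.007,0,0,0,0,0,1, 0.010,0,0,0,0,0,1, 0.013,0,0,0,0,0,1, 0.016,0,0,0,0,0,1, 0.019,0,0,0,0,0,1]'
python3 -m jog '[0.003,0,0,0,0,0,1, 0.006,0,0,0,0,0,1, 0.009,0,0,0,0,0,1, 0.012,0,0,0,0,0,1, 0.015,0,0,0,0,0,1, 0.017,0,0,0,0,0,1, 0.018,0,0,0,0,0,1]'
```

```text
time_s: 7.82
eef_pos: [0.4845, 0.0752, 0.117]
eef_rot: [0.0, 1.0, 0.0, 0.0]
wrist_force: [-0.0, -0.3, 0.9]
opening: -0.002
grasp_force: 0.8
time_s: 8.7
eef_pos: [0.505, 0.0751, 0.1183]
eef_rot: [0.0, 1.0, 0.0, 0.002]
wrist_force: [-0.3, -0.1, 8.4]
opening: 0.002
grasp_force: 4.2
time_s: 9.57
eef_pos: [0.5229, 0.075, 0.1183]
eef_rot: [0.0, 1.0, 0.0, 0.002]
wrist_force: [-0.6, -0.6, 8.8]
opening: 0.003
grasp_force: 4.3
```

On that touchdown the shaft was at the very front edge of the pad (low force) and then rolled properly. I'll start 3 mm further forward next, and add a fourth short stroke for margin.

```bash
python3 -m jog '[0,0,-0.003,0,0,0,1, 0,0,-0.006,0,0,0,1, -0.008,0,-0.006,0,0,0,1, -0.0165,0,-0.006,0,0,0,1, -0.0165,0,-0.0045,0,0,0,1, -0.0165,0,-0.003,0,0,0,1, -0.0165,0,-0.0018,0,0,0,1, -0.0165,0,-0.0008,0,0,0,1, -0.0165,0,0,0,0,0,1, -0.0165,0,0,0,0,0,1]'
python3 -m jog '[0.0015,0,0,0,0,0,1, 0.004,0,0,0,0,0,1, 0.007,0,0,0,0,0,1, 0.010,0,0,0,0,0,1, 0.013,0,0,0,0,0,1, 0.016,0,0,0,0,0,1, 0.019,0,0,0,0,0,1]'
python3 -m jog '[0.003,0,0,0,0,0,1, 0.006,0,0,0,0,0,1, 0.009,0,0,0,0,0,1, 0.012,0,0,0,0,0,1, 0.014,0,0,0,0,0,1, 0.015,0,0,0,0,0,1]'
python3 -m jog '[0,0,-0.003,0,0,0,1, 0,0,-0.006,0,0,0,1, -0.008,0,-0.006,0,0,0,1, -0.0165,0,-0.006,0,0,0,1, -0.0165,0,-0.0045,0,0,0,1, -0.0165,0,-0.003,0,0,0,1, -0.0165,0,-0.0018,0,0,0,1, -0.0165,0,-0.0008,0,0,0,1, -0.0165,0,0,0,0,0,1, -0.0165,0,0,0,0,0,1]'
python3 -m jog '[0.0015,0,0,0,0,0,1, 0.004,0,0,0,0,0,1, 0.007,0,0,0,0,0,1, 0.010,0,0,0,0,0,1, 0.013,0,0,0,0,0,1, 0.016,0,0,0,0,0,1, 0.018,0,0,0,0,0,1, 0.019,0,0,0,0,0,1,  0.019,0,0,0,0,0,1]'
```

```text
time_s: 10.82
eef_pos: [0.5053, 0.0752, 0.1175]
eef_rot: [0.0, 1.0, 0.0, 0.0]
wrist_force: [-1.2, -0.1, 4.1]
opening: -0.004
grasp_force: 2.2
time_s: 11.7
eef_pos: [0.5254, 0.0751, 0.1183]
eef_rot: [0.0, 1.0, 0.0, 0.002]
wrist_force: [-0.7, -1.4, 7.7]
opening: 0.003
grasp_force: 4.2
time_s: 12.45
eef_pos: [0.5403, 0.075, 0.1183]
eef_rot: [0.0, 1.0, 0.0, 0.002]
wrist_force: [-0.5, -0.2, 8.2]
opening: 0.0
grasp_force: 4.2
time_s: 13.7
eef_pos: [0.5227, 0.0752, 0.1174]
eef_rot: [0.0, 1.0, 0.0, 0.0]
wrist_force: [-1.2, -0.3, 4.5]
opening: -0.0
grasp_force: 1.9
time_s: 14.82
eef_pos: [0.5429, 0.0751, 0.1184]
eef_rot: [0.0, 1.0, 0.0, 0.002]
wrist_force: [-0.3, -0.1, 8.6]
opening: 0.0
grasp_force: 3.9
```

Steady at 16 mm throughout, and about 440° in total, so shaft A is straight. Lifting off and moving over to the right shaft.

```bash
python3 -m jog '[0,0,-0.004,0,0,0,1, 0,0,-0.02,0,0,0,1, 0,0,-0.05,0,0,0,1, -0.03,0.05,-0.05,0,0,0,1, -0.06,0.1,-0.05,0,0,0,1, -0.083,0.15,-0.05,0,0,0,1, -0.083,0.193,-0.04,0,0,0,1, -0.083,0.193,-0.032,0,0,0,1, -0.083,0.193,-0.032,0,0,0,1]'
python3 - <<'E'
from h import *
w=camera("wrist"); save("w4.png",w["frame"],1.4); np.save("w4.npy",w,allow_pickle=True)
print(get_obs()["eef_pos"])
E
```

```text
time_s: 15.95
eef_pos: [0.458, -0.1173, 0.1486]
eef_rot: [-0.001, 1.0, 0.0, -0.001]
wrist_force: [0.5, 0.0, 0.4]
opening: -0.001
grasp_force: 0.0
[ 0.45828532 -0.1169528   0.14884319]
```

View pics/w4.png

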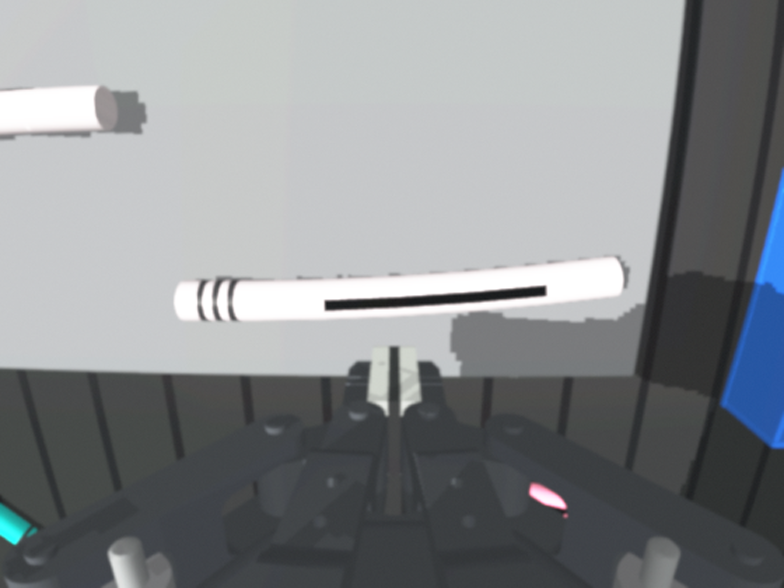

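The right shaft is visibly bowed towards the robot: ends at (175,300) and (623,276), slot from (325,305) to (547,291). Computing its pose and roll direction.

```bash
python3 - <<'E'
from h import *
w=np.load("w4.npy",allow_pickle=True).item()
P=lambda u,z=.0935: px2w(w,np.array(u)/1.4,z)[:2]
a,b=P((325,305)),P((547,291)); m=P((436,299))
print("slot",a.round(4),b.round(4),m.round(4))
L=(P((180,281),.0855)+P((180,320),.0855))/2;R=(P((618,258),.0855)+P((620,294),.0855))/2
print("ends",L.round(4),R.round(4),"mid",((L+R)/2).round(4),np.linalg.norm(L-R))
print("yaw deg",np.degrees(np.arctan2(-(L-R)[0],(L-R)[1])))
print("straight shaft -y end",P((98,108),.0855).round(4))
E
```

```text
slot [ 0.4692 -0.091 ] [ 0.4748 -0.1752] [ 0.4717 -0.1331]
ends [ 0.4681 -0.0311] [ 0.4784 -0.2066] mid [ 0.4732 -0.1188] 0.17581491877348607
yaw deg 3.3580506360270097
straight shaft -y end [ 0.5428 -0.0082]
```

The shaft's mid-point is near (0.471, −0.117) and its yaw is 3.4°, so I'll roll along (0.998, 0.058). Touching down, then starting the roll following a 3·sin(s/16) mm rise.

```bash
python3 -m jog '[0.005,0,0.01,0,0,0,1, 0.005,0,0.022,0,0,0,1, 0.005,0,0.026,0,0,0,1, 0.005,0,0.0275,0,0,0,1, 0.005,0,0.029,0,0,0,1, 0.005,0,0.0302,0,0,0,1, 0.005,0,0.0312,0,0,0,1, 0.005,0,0.032,0,0,0,1, 0.005,0,0.032,0,0,0,1]'
python3 -m jog '[0.0015,-0.0001,-0.0003,0,0,0,1, 0.003,-0.0002,-0.0005,0,0,0,1]'
```

```text
time_s: 17.12
eef_pos: [0.4642, -0.118, 0.1183]
eef_rot: [0.0, 1.0, 0.0, 0.001]
wrist_force: [-2.4, 2.1, 10.3]
opening: -0.003
grasp_force: 4.9
time_s: 17.38
eef_pos: [0.4672, -0.1178, 0.1188]
eef_rot: [0.0, 1.0, 0.0, 0.001]
wrist_force: [-2.3, 1.9, 11.1]
opening: -0.005
grasp_force: 4.9
```

```bash
python3 -m jog '[0.0015,-0.0001,-0.0006,0,0,0,1, 0.003,-0.0002,-0.001,0,0,0,1]'
python3 -m jog '[0.0015,-0.0001,-0.0003,0,0,0,1, 0.003,-0.0002,-0.0005,0,0,0,1]'
```

```text
time_s: 17.62
eef_pos: [0.47, -0.1176, 0.1193]
eef_rot: [0.0, 1.0, 0.0, 0.001]
wrist_force: [-1.8, 1.4, 5.0]
opening: 0.002
grasp_force: 2.6
time_s: 17.88
eef_pos: [0.4729, -0.1174, 0.1197]
eef_rot: [0.0, 1.0, 0.0, 0.001]
wrist_force: [-1.3, 1.0, 4.8]
opening: 0.001
grasp_force: 2.6
```

```bash
python3 -m jog '[0.0015,-0.0001,0.0002,0,0,0,1, 0.003,-0.0002,0,0,0,0,1]'
python3 -m jog '[0.0015,-0.0001,-0.0002,0,0,0,1, 0.003,-0.0002,-0.0004,0,0,0,1]'
```

```text
time_s: 18.12
eef_pos: [0.4762, -0.1172, 0.12]
eef_rot: [0.0, 1.0, 0.0, 0.001]
wrist_force: [-1.2, 1.9, 6.8]
opening: 0.0
grasp_force: 3.7
time_s: 18.38
eef_pos: [0.4792, -0.117, 0.1204]
eef_rot: [0.0, 1.0, 0.0, 0.001]
wrist_force: [-0.1, 0.5, 6.4]
opening: 0.001
grasp_force: 3.2
```

```bash
python3 -m jog '[0.0015,-0.0001,-0.0001,0,0,0,1, 0.003,-0.0002,-0.0002,0,0,0,1, 0.006,-0.0004,-0.0004,0,0,0,1]'
python3 -m jog '[0.003,-0.0002,-0.0001,0,0,0,1, 0.006,-0.0004,-0.0001,0,0,0,1]'
```

```text
time_s: 18.75
eef_pos: [0.4853, -0.1167, 0.1208]
eef_rot: [0.0, 1.0, 0.0, 0.001]
wrist_force: [-0.2, -0.2, 6.0]
opening: 0.001
grasp_force: 3.1
time_s: 19.0
eef_pos: [0.4915, -0.1163, 0.121]
eef_rot: [0.0, 1.0, 0.0, 0.001]
wrist_force: [-1.1, -0.3, 7.0]
opening: 0.001
grasp_force: 3.3
```

```bash
python3 -m jog '[0.003,-0.0002,0.0001,0,0,0,1, 0.006,-0.0004,0.0003,0,0,0,1]'
python3 -m jog '[0.002,-0.0001,0.0002,0,0,0,1]'
```

```text
time_s: 19.25
eef_pos: [0.4977, -0.116, 0.1209]
eef_rot: [0.0, 1.0, 0.0, 0.001]
wrist_force: [0.2, 0.3, 6.9]
opening: 0.0
grasp_force: 3.5
time_s: 19.38
eef_pos: [0.4998, -0.1159, 0.1207]
eef_rot: [0.0, 1.0, 0.0, 0.001]
wrist_force: [0.5, 1.1, 5.7]
opening: 0.001
grasp_force: 3.4
```

The rise of about 2.7 mm is clear, so this shaft is bent. Past the crest now. I'll lift, let it tip forward, and look.

```bash
python3 -m jog '[0,0,-0.003,0,0,0,1, 0,0,-0.01,0,0,0,1, -0.015,0.001,-0.02,0,0,0,1, -0.015,0.001,-0.02,0,0,0,1, -0.015,0.001,-0.02,0,0,0,1, -0.015,0.001,-0.02,0,0,0,1]'
python3 - <<'E'
from h import *
w=camera("wrist"); save("w5.png",w["frame"],1.4); np.save("w5.npy",w,allow_pickle=True)
print(get_obs()["eef_pos"])
E
```

```text
time_s: 20.12
eef_pos: [0.4836, -0.1165, 0.139]
eef_rot: [-0.0, 1.0, 0.0, -0.0]
wrist_force: [-0.4, -0.1, 0.1]
opening: 0.002
grasp_force: 0.0
[ 0.48355661 -0.11642364  0.13897745]
```

View pics/w5.png

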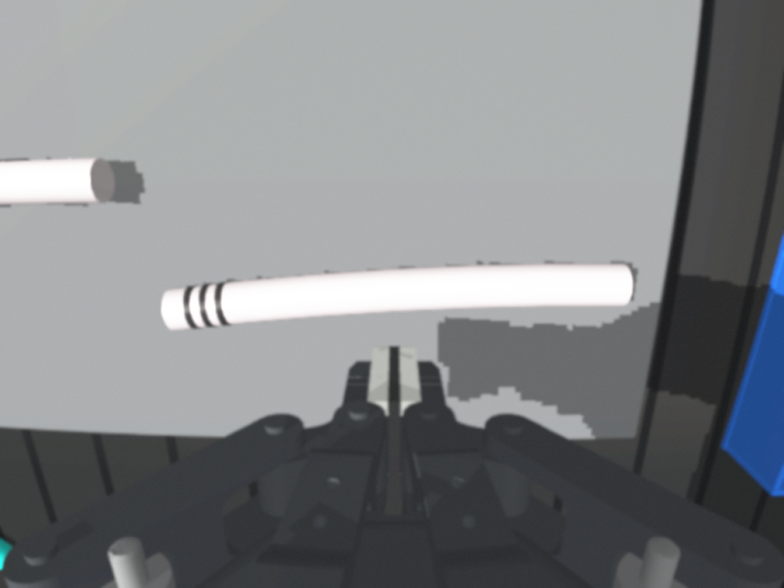

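The shaft has tipped onto its other side, with the bow now forward (a half turn). Mid-band is near (400,288). From here I measure by code.

```bash
cat >> h.py <<'E'
def shaft(w,zmin=False):
    f=w["frame"]; out=[]
    b=(f.min(2)>228).astype(np.uint8); b[int(330/1.4):]=0; b[:, :int(150/1.4)]=0
    n,l,st,ce=cv2.connectedComponentsWithStats(b); i=1+np.argmax(st[1:,4]); 
    for X in np.arange(st[i,0]+4,st[i,0]+st[i,2]-4,6):
        r=np.where(l[:,X]==i)[0]
        if len(r): out.append(px2w(w,(X,(r[0]+r[-1])/2),.0855)[:2])
    return np.array(out)
E
python3 - <<'E'
from h import *
for n in("w4","w5"):
    w=np.load(n+".npy",allow_pickle=True).item(); p=shaft(w)
    print(n,len(p),p[::4].round(4).tolist(), "x at y=-.117",np.interp(-.117,p[::-1,1],p[::-1,0]))
E
```

```text
w4 45 [[0.4683, -0.0555], [0.4683, -0.0691], [0.4687, -0.0826], [0.4693, -0.096], [0.4698, -0.1092], [0.4704, -0.1225], [0.4716, -0.1357], [0.4727, -0.149], [0.4739, -0.1622], [0.475, -0.1755], [0.4765, -0.189], [0.4779, -0.2025]] x at y=-.117 0.47004710782615877
w5 48 [[0.4967, -0.0531], [0.4973, -0.066], [0.4984, -0.0789], [0.4996, -0.0916], [0.5004, -0.1042], [0.5012, -0.1167], [0.5018, -0.1292], [0.5023, -0.1417], [0.5029, -0.1543], [0.5031, -0.1669], [0.5034, -0.1797], [0.5034, -0.1927]] x at y=-.117 0.5012445579267625
```

```bash
python3 -m jog '[0.0095,0,0.008,0,0,0,1, 0.0095,0,0.0145,0,0,0,1, 0.0095,0,0.017,0,0,0,1, 0.0095,0,0.0185,0,0,0,1, 0.0095,0,0.0197,0,0,0,1, 0.0095,0,0.0207,0,0,0,1, 0.0095,0,0.0215,0,0,0,1, 0.0095,0,0.022,0,0,0,1, 0.0095,0,0.022,0,0,0,1]'
python3 -m jog '[0.0015,-0.0001,0,0,0,0,1, 0.004,-0.0002,0,0,0,0,1]'
python3 -m jog '[0.003,-0.0002,0,0,0,0,1]'
```

```text
time_s: 21.3
eef_pos: [0.4935, -0.1166, 0.1181]
eef_rot: [0.0, 1.0, 0.0, 0.001]
wrist_force: [-1.3, 0.7, 5.3]
opening: -0.003
grasp_force: 2.7
time_s: 21.55
eef_pos: [0.4977, -0.1164, 0.1183]
eef_rot: [0.0, 1.0, 0.0, 0.001]
wrist_force: [-1.2, 2.3, 6.8]
opening: -0.0
grasp_force: 3.2
time_s: 21.68
eef_pos: [0.5008, -0.1161, 0.1183]
eef_rot: [0.0, 1.0, 0.0, 0.001]
wrist_force: [-0.6, 1.9, 7.3]
opening: 0.0
grasp_force: 3.0
```

```bash
python3 -m jog '[0.003,-0.0002,0,0,0,0,1, 0.006,-0.0003,0,0,0,0,1, 0.009,-0.0005,0,0,0,0,1]'
python3 -m jog '[0.003,-0.0002,0,0,0,0,1, 0.006,-0.0003,0,0,0,0,1, 0.009,-0.0005,0,0,0,0,1]'
python3 -m jog '[0.003,-0.0002,0,0,0,0,1, 0.006,-0.0003,0,0,0,0,1]'
```

```text
time_s: 22.05
eef_pos: [0.5098, -0.1156, 0.1183]
eef_rot: [0.0, 1.0, 0.0, 0.001]
wrist_force: [-0.7, 1.6, 6.7]
opening: -0.002
grasp_force: 3.0
time_s: 22.42
eef_pos: [0.5188, -0.1152, 0.1183]
eef_rot: [0.0, 1.0, 0.0, 0.001]
wrist_force: [-0.2, 0.5, 5.8]
opening: -0.004
grasp_force: 2.9
time_s: 22.68
eef_pos: [0.5248, -0.1148, 0.1183]
eef_rot: [0.0, 1.0, 0.0, 0.001]
wrist_force: [-0.9, 2.3, 6.6]
opening: 0.0
grasp_force: 3.0
```

```bash
python3 -m jog '[0.002,-0.0001,0,0,0,0,1, 0.004,-0.0002,0,0,0,0,1]'
python3 -m jog '[0,0,-0.003,0,0,0,1, 0,0,-0.01,0,0,0,1, -0.015,0.001,-0.02,0,0,0,1, -0.015,0.001,-0.02,0,0,0,1, -0.015,0.001,-0.02,0,0,0,1, -0.015,0.001,-0.02,0,0,0,1]'
python3 - <<'E'
from h import *
w=camera("wrist"); np.save("w6.npy",w,allow_pickle=True); save("w6.png",w["frame"],1.4)
p=shaft(w); print(get_obs()["eef_pos"],p[::5].round(4).tolist())
E
```

```text
time_s: 22.92
eef_pos: [0.5288, -0.1146, 0.1182]
eef_rot: [0.0, 1.0, 0.0, 0.001]
wrist_force: [-0.3, 1.6, 4.1]
opening: -0.003
grasp_force: 2.5
time_s: 23.68
eef_pos: [0.5131, -0.1155, 0.137]
eef_rot: [-0.0, 1.0, 0.0, -0.0]
wrist_force: [-0.8, 0.0, -0.0]
opening: 0.001
grasp_force: 0.0
[ 0.5130928  -0.11552354  0.13697744] [[0.5241, -0.0521], [0.5245, -0.0681], [0.5245, -0.0839], [0.5253, -0.0997], [0.5262, -0.1153], [0.527, -0.1308], [0.5284, -0.1464], [0.5297, -0.162], [0.5314, -0.1778], [0.533, -0.1936]]
```

View pics/w6.png

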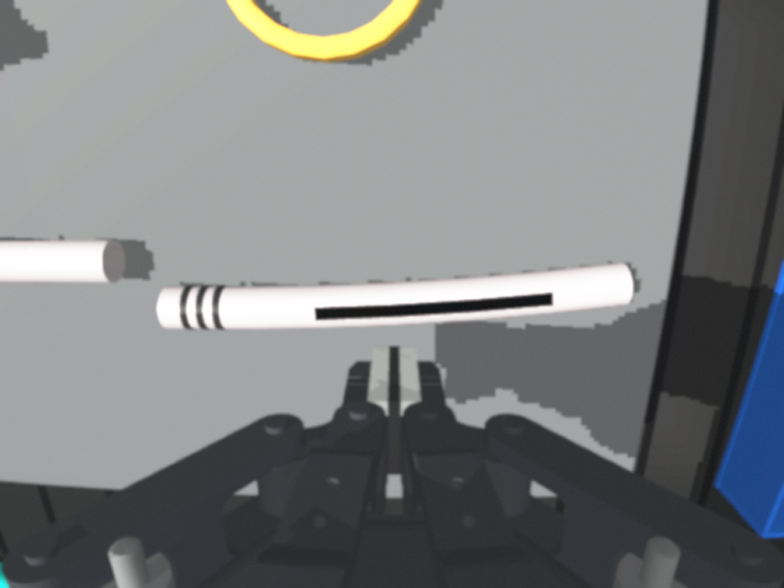

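The shaft is again slot-up with its bow towards the robot: a full turn, with the ring clear ahead. I'll do one more half turn under light load for margin.

```bash
python3 -m jog '[0.0055,0,0.007,0,0,0,1, 0.0055,0,0.0125,0,0,0,1, 0.0055,0,0.015,0,0,0,1, 0.0055,0,0.0165,0,0,0,1, 0.0055,0,0.0177,0,0,0,1, 0.0055,0,0.0187,0,0,0,1, 0.0055,0,0.0195,0,0,0,1, 0.0055,0,0.0201,0,0,0,1, 0.0055,0,0.0201,0,0,0,1]'
python3 -m jog '[0.0015,-0.0001,-0.0003,0,0,0,1, 0.003,-0.0002,-0.0006,0,0,0,1, 0.0045,-0.0003,-0.0008,0,0,0,1, 0.006,-0.0003,-0.001,0,0,0,1]'
```

```text
time_s: 24.85
eef_pos: [0.519, -0.1156, 0.1182]
eef_rot: [0.0, 1.0, 0.0, 0.001]
wrist_force: [-2.6, 1.4, 6.4]
opening: 0.001
grasp_force: 3.3
time_s: 25.35
eef_pos: [0.5251, -0.1153, 0.1193]
eef_rot: [0.0, 1.0, 0.0, 0.001]
wrist_force: [-2.5, 1.6, 6.3]
opening: -0.003
grasp_force: 3.6
```

```bash
python3 -m jog '[0.003,-0.0002,-0.0005,0,0,0,1, 0.006,-0.0003,-0.0007,0,0,0,1, 0.009,-0.0005,-0.0011,0,0,0,1]'
python3 -m jog '[0.003,-0.0002,-0.0003,0,0,0,1, 0.006,-0.0003,-0.0004,0,0,0,1, 0.009,-0.0005,-0.0005,0,0,0,1, 0.012,-0.0007,-0.0005,0,0,0,1]'
python3 -m jog '[0.003,-0.0002,0.0001,0,0,0,1, 0.006,-0.0003,0.0003,0,0,0,1]'
```

```text
time_s: 25.72
eef_pos: [0.5342, -0.1148, 0.1204]
eef_rot: [0.0, 1.0, 0.0, 0.001]
wrist_force: [-1.4, 0.8, 5.9]
opening: 0.001
grasp_force: 3.1
time_s: 26.22
eef_pos: [0.5465, -0.1142, 0.121]
eef_rot: [0.0, 1.0, 0.0, 0.001]
wrist_force: [-0.3, 0.9, 6.6]
opening: -0.002
grasp_force: 3.2
time_s: 26.48
eef_pos: [0.5526, -0.1138, 0.1209]
eef_rot: [0.0, 1.0, 0.0, 0.001]
wrist_force: [-0.6, 2.2, 6.9]
opening: -0.001
grasp_force: 3.5
```

```bash
python3 -m jog '[0,0,-0.003,0,0,0,1, 0,0,-0.01,0,0,0,1, -0.012,0.001,-0.025,0,0,0,1, -0.015,0.001,-0.03,0,0,0,1, -0.015,0.001,-0.03,0,0,0,1, -0.015,0.001,-0.03,0,0,0,1, -0.015,0.001,-0.03,0,0,0,1]'
python3 - <<'E'
from h import *
w=camera("wrist"); np.save("w7.npy",w,allow_pickle=True); save("w7.png",w["frame"],1.4)
p=shaft(w); print(get_obs()["eef_pos"],p[0],p[-1],p[::5].round(4).tolist())
E
```

```text
time_s: 27.35
eef_pos: [0.5364, -0.1146, 0.149]
eef_rot: [-0.0, 1.0, 0.0, -0.0]
wrist_force: [-0.0, 0.3, 0.1]
opening: -0.0
grasp_force: 0.0
[ 0.53637345 -0.11462978  0.14902276] [ 0.5524546  -0.05051137] [ 0.55891281 -0.20033303] [[0.5525, -0.0505], [0.5539, -0.0675], [0.5554, -0.0842], [0.5565, -0.1007], [0.5574, -0.1171], [0.5582, -0.1335], [0.5585, -0.1499], [0.5588, -0.1665], [0.5589, -0.1833], [0.5589, -0.2003]]
```

The bent shaft's middle is at (0.558, −0.116), with a tangent yaw of about 3°. I'll turn to yaw 93°, half open, and descend to grasp.

```bash
python3 -m jog '[0.005,0,0,0,0,-0.18,0.47, 0.01,0,0,0,0,-0.36,0.47, 0.015,0.001,0,0,0,-0.54,0.47, 0.0215,0.0015,0,0,0,-0.72,0.47, 0.0215,0.0015,0,0,0,-0.9,0.47, 0.0215,0.0015,0,0,0,-1.08,0.47, 0.0215,0.0015,0,0,0,-1.26,0.47, 0.0215,0.0015,0,0,0,-1.44,0.47, 0.0215,0.0015,0,0,0,-1.623,0.47, 0.0215,0.0015,0,0,0,-1.623,0.47, 0.0215,0.0015,0.015,0,0,-1.623,0.47, 0.0215,0.0015,0.03,0,0,-1.623,0.47, 0.0215,0.0015,0.037,0,0,-1.623,0.47, 0.0215,0.0015,0.037,0,0,-1.623,0.47]'
python3 -c "
from h import *
w=camera('wrist'); np.save('w8.npy',w,allow_pickle=True); save('w8.png',w['frame'],1.4)"
```

```text
time_s: 29.15
eef_pos: [0.5573, -0.116, 0.1113]
eef_rot: [-0.001, 0.688, 0.725, -0.0]
wrist_force: [0.3, -0.1, -0.7]
opening: 0.532
grasp_force: 0.0
```

```bash
python3 -m jog '[0,0,0.003,0,0,0,0.47, 0,0,0.006,0,0,0,0.47, 0,0,0.0075,0,0,0,0.47, 0,0,0.0075,0,0,0,0.47]'
python3 -m jog '[0,0,0,0,0,0,0.6, 0,0,0,0,0,0,0.7, 0,0,0,0,0,0,0.76, 0,0,0,0,0,0,0.8, 0,0,0,0,0,0,0.85, 0,0,0,0,0,0,0.9, 0,0,0,0,0,0,1, 0,0,0,0,0,0,1]'
```

```text
time_s: 29.7
eef_pos: [0.5579, -0.1162, 0.1049]
eef_rot: [-0.0, 0.688, 0.726, -0.0]
wrist_force: [-0.6, 0.3, -0.7]
opening: 0.531
grasp_force: 0.0
time_s: 30.7
eef_pos: [0.5581, -0.1163, 0.1053]
eef_rot: [0.0, 0.688, 0.726, 0.0]
wrist_force: [-0.2, 0.6, 5.2]
opening: 0.16
grasp_force: 58.7
```

Gripped at 59 N. Lifting gently and checking that it holds.

```bash
python3 -m jog '[0,0,-0.002,0,0,0,1, 0,0,-0.005,0,0,0,1, 0,0,-0.015,0,0,0,1, 0,0,-0.035,0,0,0,1, 0,0,-0.065,0,0,0,1, 0,0,-0.1,0,0,0,1, 0,0,-0.12,0,0,0,1, 0,0,-0.12,0,0,0,1, 0,0,-0.12,0,0,0,1]'
python3 - <<'E'
from h import *
w=camera("wrist"); np.save("w9.npy",w,allow_pickle=True); save("w9.png",w["frame"],1.4)
t=camera("top"); s=camera("scene"); save("s9.png",s["frame"],1.4)
o=get_obs(); print(o["eef_pos"],o["wrist_force"],o["torque"],o["q"].round(2))
for nm,c in(("top",t),("scene",s)):
    for n in("scrap_tray","synchro_ring","vblock"): print(nm,n,[(np.round(r["xyz"],3).tolist(),round(r["confidence"],2)) for r in spot_in(c,n)][:2])
# tray outline from red mask in top, at rim height 0.05
h=cv2.cvtColor(t["frame"],cv2.COLOR_RGB2HSV); m=(((h[...,0]<6)|(h[...,0]>174))&(h[...,1]>170)&(h[...,2]>80)).astype(np.uint8)
m[:150]=0; m[265:]=0; m[:,:75]=0; m[:,165:]=0
c=max(cv2.findContours(m,0,2)[0],key=cv2.contourArea); box=cv2.boxPoints(cv2.minAreaRect(c)); print(box.round(), [px2w(t,b,.05)[:2].round(3) for b in box],[px2w(t,b,.0)[:2].round(3) for b in box])
E
```

```text
time_s: 31.82
eef_pos: [0.5574, -0.116, 0.224]
eef_rot: [-0.001, 0.688, 0.726, -0.0]
wrist_force: [-0.8, 0.2, -3.7]
opening: 0.158
grasp_force: 58.7
[ 0.55723591 -0.11594444  0.22352867] [-0.5266885  -0.58222283 -2.1589067 ] [-0.02423778  0.04450674  0.0263153 ] [-0.41  0.2   1.65 -0.    1.29 -0.47]
top scrap_tray [([0.527, 0.441, 0.006], 0.78)]
top synchro_ring []
top vblock [([0.639, 0.064, 0.114], 0.59)]
scene scrap_tray [([0.554, 0.07, 0.09], 0.63), ([0.521, 0.433, 0.012], 0.59)]
scene synchro_ring [([0.652, -0.095, 0.087], 0.62)]
scene vblock [([0.655, 0.062, 0.107], 0.95)]
[[ 81. 157.]
 [157. 152.]
 [165. 252.]
 [ 89. 258.]] [array([0.652, 0.525]), array([0.666, 0.321]), array([0.394, 0.293]), array([0.382, 0.49 ])] [array([0.667, 0.55 ]), array([0.681, 0.335]), array([0.396, 0.306]), array([0.383, 0.513])]
```

View pics/s9.png

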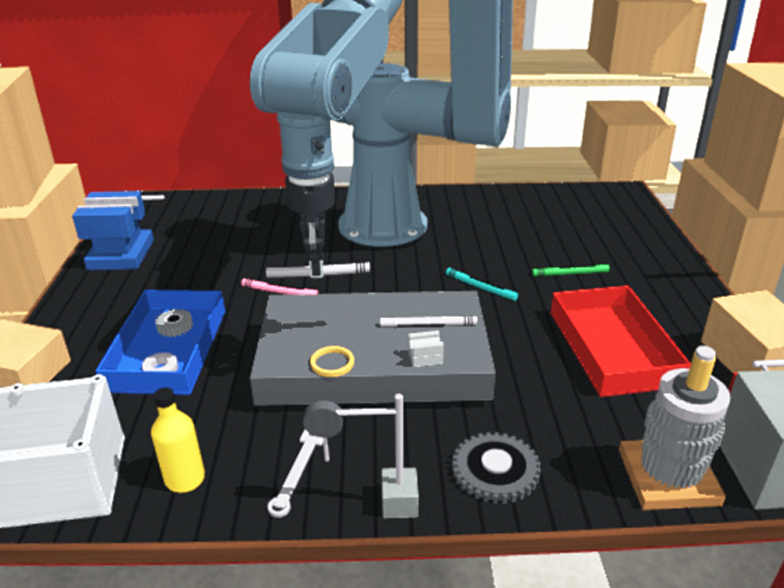

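Scene image: the shaft is held cleanly at its middle (318,268). The straight shaft (430,321), ring (332,361) and V-block (425,348) are undisturbed. Red tray is at (620,340). Computing the tray pose from its rim.

```bash
python3 - <<'E'
from h import *
t=camera("top"); s=camera("scene")
ct=[(116,225),(199,216),(216,353),(124,359)]; cs=[(687,363),(607,386),(553,293),(631,287)]
# order: farL, farR, nearR, nearL
R=[]
for a,b in zip(ct,cs):
    p=px2w(t,np.array(a)/1.4,.05); q=px2w(s,np.array(b)/1.4,.05); R.append((p+q)/2); print(p.round(3),q.round(3))
R=np.array(R); print("centre",R.mean(0).round(4))
d=(R[0]+R[1]-R[2]-R[3])/2; print("yaw",np.degrees(np.arctan2(d[1],d[0])),np.linalg.norm(d),np.linalg.norm((R[0]+R[3]-R[1]-R[2])/2))
E
```

```text
[0.643 0.52  0.05 ] [0.641 0.516 0.05 ]
[0.659 0.36  0.05 ] [0.694 0.359 0.05 ]
[0.394 0.32  0.05 ] [0.41  0.331 0.05 ]
[0.385 0.491 0.05 ] [0.394 0.495 0.05 ]
centre [0.5277 0.424  0.05  ]
yaw 6.411276141157336 0.2651999402315668 0.1645210275057218
```

Tray centre is about (0.523, 0.427), yaw about 7°. Carrying the shaft over with a turn to yaw 7°.

```bash
python3 -m jog '[0.03,0,0,0,0,0.08,1, 0.075,0,0,0,0,0.2,1, 0.12,0,0,0,0,0.33,1, 0.165,-0.001,0,0,0,0.46,1, 0.21,-0.002,0,0,0,0.59,1, 0.255,-0.002,0,0,0,0.72,1, 0.3,-0.003,0,0,0,0.85,1, 0.345,-0.003,0,0,0,0.98,1, 0.39,-0.004,0,0,0,1.1,1, 0.435,-0.005,0,0,0,1.22,1, 0.48,-0.006,0,0,0,1.34,1, 0.525,-0.0065,0,0,0,1.44,1, 0.545,-0.0065,0,0,0,1.5,1, 0.545,-0.0065,0,0,0,1.5,1, 0.545,-0.0065,0,0,0,1.5,1, 0.545,-0.0065,0,0,0,1.5,1]'
python3 - <<'E'
from h import *
w=camera("wrist"); np.save("w10.npy",w,allow_pickle=True)
f=w["frame"]; h=cv2.cvtColor(f,cv2.COLOR_RGB2HSV); red=((h[...,0]<6)|(h[...,0]>174))&(h[...,1]>150)&(h[...,2]>60)
# print a coarse character map: R red, W bright, . dark, + mid
for r in range(4,420,14): print("".join("R" if red[r,c] else "W" if f[r,c].min()>200 else "." if f[r,c].max()<70 else "+" for c in range(4,560,8)))
for uv in [(280,100),(280,200)]: print(px2w(w,uv,0.05).round(3))
E
```

```text
time_s: 34.38
eef_pos: [0.523, 0.4266, 0.225]
eef_rot: [0.0, 0.998, 0.062, -0.0]
wrist_force: [-0.6, -0.1, -1.9]
opening: 0.159
grasp_force: 58.8
++++++++++...++++++++++++++++++.++++..................................
++++++++++........+++++++++++++++++++.................................
++++++++++........++++RRRRRRRRRRRRRRRRRRRRRRRRRR......................
+++++++++++........+++RRRRRRRRRRRRRRRRRRRRRRRRR+......................
+++++++++++........+++RRRRRRRRR+WWWW+RRRRRRRRRR.......................
+++++++++++........+++RRRRRRRRR+WWWW+RRRRRRRRRR.......................
++++++++++++.......++++RRRRRRRRR+WWW+RRRRRRRRRR.......................
++++++++++++........+++RRRRRRRRR.+++.RRRRRRRRRR......................+
++++++++++++........+++RRRRRRRRR+++..RRRRRRRRRR......................+
+++++++++++++.......+++RRRRRRRRRWWWW+RRRRRRRRRR.....................++
+++++++++++++........++RRRRRRRRRWWWW+RRRRRRRRRR.....................++
+++++++++++++........++RRRRRRRRRWWWW+RRRRRRRRRR....................+++
++++++++++...........++RRRRRRRRRWWWWWRRRRRRRRR.....................+++
++++++............+++++RRRRRRRR
[... 515 characters left out ...]
...................++
+.......................RRR..+...++++...+..RR......................+++
+................................++++.............................++++
++...............................++++.................................
++...............................WWW+.................................
++...............................WWW+..............+..................
+++...............................++..................................
+++...................................................................
........+++................................................+++........
++......++++++...........................................+++++........
[0.594 0.436 0.05 ]
[0.509 0.426 0.05 ]
```

The tray frames the shaft evenly on both sides and they are aligned. Lowering.

```bash
python3 -m jog '[0,0,0.03,0,0,0,1, 0,0,0.07,0,0,0,1, 0,0,0.11,0,0,0,1, 0,0,0.145,0,0,0,1, 0,0,0.165,0,0,0,1, 0,0,0.175,0,0,0,1, 0,0,0.18,0,0,0,1, 0,0,0.183,0,0,0,1, 0,0,0.185,0,0,0,1, 0,0,0.187,0,0,0,1, 0,0,0.187,0,0,0,1]'
python3 -m jog '[0,0,0.001,0,0,0,1, 0,0,0.002,0,0,0,1, 0,0,0.002,0,0,0,1]'
```

```text
time_s: 35.8
eef_pos: [0.5226, 0.4277, 0.0381]
eef_rot: [-0.0, 0.998, 0.062, 0.0]
wrist_force: [0.0, 0.1, -2.3]
opening: 0.156
grasp_force: 58.8
time_s: 36.17
eef_pos: [0.5225, 0.4276, 0.0359]
eef_rot: [0.0, 0.998, 0.062, -0.0]
wrist_force: [-1.2, 0.3, -2.6]
opening: 0.159
grasp_force: 58.8
```

```bash
python3 -m jog '[0,0,0.001,0,0,0,1, 0,0,0.002,0,0,0,1, 0,0,0.002,0,0,0,1]'
python3 -m jog '[0,0,0.0007,0,0,0,1, 0,0,0.0014,0,0,0,1, 0,0,0.0014,0,0,0,1]'
```

```text
time_s: 36.55
eef_pos: [0.5225, 0.4276, 0.0338]
eef_rot: [0.0, 0.998, 0.062, -0.0]
wrist_force: [0.6, 0.0, -2.5]
opening: 0.159
grasp_force: 58.8
time_s: 36.92
eef_pos: [0.5225, 0.4276, 0.0325]
eef_rot: [0.0, 0.998, 0.062, -0.0]
wrist_force: [-0.4, -0.1, -2.8]
opening: 0.159
grasp_force: 58.8
```

```bash
python3 -m jog '[0,0,0.0005,0,0,0,1, 0,0,0.001,0,0,0,1, 0,0,0.001,0,0,0,1]'
python3 -m jog '[0,0,0.0005,0,0,0,1, 0,0,0.001,0,0,0,1, 0,0,0.001,0,0,0,1]'
```

```text
time_s: 37.3
eef_pos: [0.5227, 0.4277, 0.0319]
eef_rot: [-0.0, 0.998, 0.062, 0.0]
wrist_force: [-1.7, -0.0, 0.4]
opening: 0.157
grasp_force: 59.0
time_s: 37.67
eef_pos: [0.5227, 0.4277, 0.0319]
eef_rot: [0.0, 0.998, 0.062, 0.0]
wrist_force: [-3.9, -3.3, 9.1]
opening: 0.158
grasp_force: 59.9
```

It's resting on the tray floor. Ease 1 mm, open, and lift away.

```bash
python3 -m jog '[0,0,-0.001,0,0,0,1, 0,0,-0.001,0,0,0,0.8, 0,0,-0.001,0,0,0,0.7, 0,0,-0.001,0,0,0,0.6, 0,0,-0.001,0,0,0,0.5, 0,0,-0.001,0,0,0,0.5, 0,0,-0.01,0,0,0,0.5, 0,0,-0.04,0,0,0,0.5, 0,0,-0.09,0,0,0,0.5, 0,0,-0.15,0,0,0,0.5, 0,0,-0.2,0,0,0,0.5, 0,0,-0.2,0,0,0,0.5, 0,0,-0.2,0,0,0,0.5]'
python3 - <<'E'
from h import *
w=camera("wrist"); s=camera("scene"); t=camera("top")
for nm,c in(("w",w),("top",t),("scene",s)):
    for n in("shaft_1","vblock","synchro_ring"): print(nm,n,[(np.round(r["xyz"],3).tolist(),round(r["confidence"],2)) for r in spot_in(c,n)])
f=w["frame"]; h=cv2.cvtColor(f,cv2.COLOR_RGB2HSV); red=((h[...,0]<6)|(h[...,0]>174))&(h[...,1]>150)&(h[...,2]>60)
for r in range(4,300,14): print("".join("R" if red[r,c] else "W" if f[r,c].min()>200 else "." if f[r,c].max()<70 else "+" for c in range(4,560,8)))
E
```

```text
time_s: 39.3
eef_pos: [0.5223, 0.4275, 0.2306]
eef_rot: [0.0, 0.998, 0.062, -0.0]
wrist_force: [-0.5, 0.8, -0.6]
opening: 0.501
grasp_force: 0.0
w shaft_1 [([0.531, 0.429, 0.022], 0.91)]
w vblock []
w synchro_ring [([0.533, 0.434, 0.02], 0.24)]
top shaft_1 [([0.25, 0.408, 0.015], 0.91), ([0.299, -0.223, 0.011], 0.79), ([0.525, 0.427, 0.02], 0.78), ([0.545, 0.074, 0.094], 0.62), ([0.304, 0.204, 0.01], 0.61)]
top vblock [([0.518, 0.438, 0.004], 0.59), ([0.642, 0.06, 0.11], 0.57)]
top synchro_ring [([0.648, -0.094, 0.087], 0.72)]
scene shaft_1 [([0.553, 0.075, 0.091], 0.93), ([0.257, 0.41, 0.014], 0.81), ([0.308, 0.205, 0.014], 0.79), ([0.536, 0.421, 0.022], 0.75), ([0.302, -0.225, 0.012], 0.5)]
scene vblock [([0.654, 0.063, 0.106], 0.95)]
scene synchro_ring [([0.651, -0.094, 0.085], 0.89)]
W+++++++++..+++++++++++++++++++++++++++++++++++++++.++++++.+++++.+++++
WW+++++++++.......++++++++++++++++++++++++++.++++++.+++++.+++++++++++.
WW+++++++++........++++RRRRRRRRRRRRRRRRRRRRRRRR++++++++++.+++++.+++++.
WW+++++++++........++++RRRRRRRRRRRRRRRRRRRRRRRR+++.++++++.+++++.++++++
WWW++++++++......
[... 560 characters left out ...]
+...........+++RRRRRRRRRRWWRRRRRRRRRR...++++.+++++.++++.+++++
W++++++.......++++++++++RRRRRRRRRRWWRRRRRRRRRR..+++++.++++.+++++.+++++
++++++++++++++++++++++++RRRRRRRRRRWWRRRRRRRRRR..++++.+++++.++++.++++++
++++++++++++++++++++++++RRRRRRRRRRWWRRRRRRRRRR..................++++++
++++++++++++++++++++++++RRRRRRRRRRWWRRRRRRRRRR..................++++++
++++++++++++++++++++++++RRRRRRRRRRWWRRRRRRRRRR..+...............++++++
+++++++++++++++++.++++++RRRW.RRRRRRRRRRRR.W+RR..++++++++.......+++++++
++.++++++++++++++.++++.+++W+.RRRRRRRRRRRR.+W+...++.++++.++....++++++++
++.++++.++++.++++.++++.+.W+..RRRRRRRRRRRR.+WW..+++.++++.++++.+++++++++
++.++++.++++.++++.++++++.+W..RRRRRRRRRRRR..W+++++.+++..++++.+++.++++++
```

```bash
python3 -c "
from bench import hand_in; print(hand_in())"
```

```text
the job is handed in; nothing more can be done
None
```

I rolled both shafts more than a full turn under a light load: the left one is straight and stays on the plate where its roll ended, and the right one is bent (about 3 mm rise) and now lies flat in the red scrap tray. The V-block and brass ring are undisturbed, the arm never went near the blue tray, and the job is handed in.

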